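Put the test weights away in their storage blocks

TASK

The balance has been checked: put the three steel test weights away, each upright in the well of its own wooden block: the large weight in the large block first, then the medium weight in the medium block, and last the small weight in the small block. Set each weight down in its well rather than dropping it, and leave the sample jar, the amber bottle, the blue cap and the crucible where they stand.

Things in the scene. Friction and masses are not known exactly. Their poses are not given: they have to be found in the camera images.
- weight_large: the large of three polished steel knobbed test weights, 500 g, loose, standing upright: a plain cylinder 38 mm in diameter and 44 mm high, with a narrower knob (30 mm across) on top, 64 mm high in all. Origin: centre of its underside; z up its axis.
- weight_medium: the medium of three polished steel knobbed test weights, 200 g, loose, standing upright: a plain cylinder 28 mm in diameter and 32 mm high, with a narrower knob (22 mm across) on top, 46 mm high in all. Origin: centre of its underside; z up its axis.
- weight_small: the small of three polished steel knobbed test weights, 50 g, loose, standing upright: a plain cylinder 18 mm in diameter and 22 mm high, with a narrower knob (14 mm across) on top, 32 mm high in all. Origin: centre of its underside; z up its axis.
- block_large: the large of three square pale-wood storage blocks, 82 x 82 mm and 14 mm high, fixed to the bench, with one round flat-bottomed well 54 mm in diameter in the middle of its top, 8 mm deep (well floor 6 mm above the bench). Origin: centre of its underside, below the well's centre; z up; x and y along its sides.
- block_medium: the medium of three square pale-wood storage blocks, 68 x 68 mm and 14 mm high, fixed to the bench, with one round flat-bottomed well 44 mm in diameter in the middle of its top, 8 mm deep (well floor 6 mm above the bench). Origin: centre of its underside, below the well's centre; z up; x and y along its sides.
- block_small: the small of three square pale-wood storage blocks, 54 x 54 mm and 14 mm high, fixed to the bench, with one round flat-bottomed well 34 mm in diameter in the middle of its top, 8 mm deep (well floor 6 mm above the bench). Origin: centre of its underside, below the well's centre; z up; x and y along its sides.
- sample_jar: bystander: clear glass sample jar with a white cap, 44 mm in diameter, 62 mm high, loose, upright. Origin: centre of its underside; z up.
- amber_bottle: bystander: small amber glass bottle with a black cap, 36 mm in diameter, 75 mm high, loose, upright. Origin: centre of its underside; z up.
- blue_cap: bystander: blue screw cap lying open side up, 52 mm in diameter, 16 mm high, loose, light. Origin: centre of its underside; z up.
- crucible: bystander: white porcelain crucible, open at the top, 42 mm across the rim, 34 mm high, loose. Origin: centre of its underside; z up.
There are look-alikes about, which are no part of the job. What is shaped like the weight_large but turquoise is not meant. Leave any red look-alike of the block_small alone.

How it is judged:
By the outcome, as a careful person would: the job done as asked, in the order asked, and still so for the second after the job is handed in, with the robot touching nothing.
It also fails if it takes over 83 s, if anything falls off the work surface, if the arm or the gripper's body presses on something with over 40 N, if the wrist force passes 120 N, or if a joint passes its speed limit or range.

ROBOT

A 7-joint arm with a two-finger parallel gripper is mounted at the origin on the work surface. World frame = base frame: x ahead of the robot, y to its left, z up, the work surface at z = 0. Lengths are in mm, angles in rad, forces in N, time in s.
With the tool pointing down it reaches from about 400 to 875 mm from the base axis. Payload 6.5 kg.
Tool frame: the origin (TCP) lies midway between the tips of the shut fingers; the grasp point (between the pads) lies 19 mm behind it; z points along the fingers, y is the line along which they close (so a half turn about z gives the same grasp; the last joint's range is limited). The gripper opens to 85 mm and grips with 20 to 120 N. Pads are 22 mm wide; open, the fingers measure 114 mm over their backs; the gripper's body (76 mm by 85 mm) begins 54 mm behind the grasp point. The pads swing forward as they close: fully open they stand 13 mm farther back than shut.
Start: joints at [1.177, 0.536, -0.004, 1.538, 0.003, 1.067, -0.071], TCP at [209.269, -615.383, 191.79] pointing down, gripper open.
Joint ranges: [-2.7, 2.7], [-0.37, 2.16], [-1.27, 1.26], [0.24, 2.4], [-1.31, 4.45], [0.19, 1.91], [-2.76, 2.76]. Speed limits (rad/s): [2.39, 2.39, 3.14, 3.14, 3.14, 3.14, 3.14].

INTERFACE

Orientations are given as a unit quaternion [x, y, z, w].
In Python, from cell import * gives the robot as it stands.
- The arm moves only by the shell command python3 -m jog 'ROWS' [FORCE]. ROWS is JSON, a list that holds one entry, the list of rows, each a list of 7 numbers: the turn, a rotation vector about the world's x, y, z in units of 8 degrees (1.0 is 8 degrees), then the shift along the world's x, y, z in units of 30 mm (1.0 is 30 mm), then the opening, from 0 (shut) to 1 (fully open). A call has 1 to 5 rows; each row is the pose to reach, as a shift and turn from the pose commanded when the call began; what a row does not reach only later rows make up. A row lasts 1/10 s, in which the tool goes at most 50 mm and 8.59 degrees, less where a joint would pass 70% of its speed; a pose out of reach is approached as far as the arm can. A call with a gripper value outside its range is refused whole. The fingers move at their own pace and stop on an object; FORCE is the grip in N (left out, the last holds). Time passes only in rows, so rows that repeat a pose let the fingers close. It gives the time, the measured TCP pose, the force, the opening and the grip force at its end, in the units of the state.
- state(): the state, without advancing time (a new reading comes with each control period).
- grab_frame(name): name is "scene" or "top"; returns the picture (480x640x3 uint8, blue, green, red); there is no depth.
- calibration(name): a dict with "mtx" (3x3 intrinsics, pixels), "k1" (the pictures are not rectified: a ray, as slopes to the right and down, at radius r is drawn at 1 + k1 r^2 times it, then the intrinsics apply), "R" (3x3) and "t" (3): a world point X has camera coordinates R X + t. Camera axes: x right, y down, z forward; pixel columns grow to the right and rows downward; lengths in mm; the calibration is good to about 2 mm. A picture is of the moment at which its call begins. calibration takes no time and is no camera call.
- job_done(): hands the job in; it is judged then, once.
Trained networks look in the newest picture that a camera, given by its name, has taken for a name from the list of things; names that differ only in an ending like _2 or _b are one class to them, and where a whole thing is asked for, a point or a joint stands for the part that bears it (a point fixed in the world has none). Each returns a list of dicts, best first, with "score" (0 to 1); they miss things now and then, are a little off and sometimes report something else, mostly with a low value. They report only what shows in the picture. A call takes as long as a camera call. They do not tell look-alikes from the thing itself.
- recognise(name, camera): "location" ([x, y, z] in mm, in world coordinates, good to about 4 mm: the middle of the surface that is visible of it).
The state is a dict: "clock": time; "joint_pos": joint angles; "dq": joint speeds; "joint_torque": joint torques, N m; "tool_pos": TCP position; "tcp_rot": TCP orientation; "wrist_force": force on the tool from outside, world axes, zero at the start; "moment": the same for the moment, N m; "finger_gap": opening from 0.0 (shut) to 1.0 (fully open); "grip_force": force on a finger pad.
Only numpy, scipy, OpenCV 4.12 (cv2) and the standard library are available. Lean on these libraries where they do the work, as an engineer would, in place of code of your own. Each camera call takes 0.05 s, during which the arm holds its last target. There are 200 camera calls.

## Working session

There is one attempt and no reset: what is moved stays moved. The work goes in short steps, Python scripts to look and compute and a shell command to move; the robot and the scene stay as the last step left them, time stands still between calls to the robot, and variables do not carry over. Pictures are saved under pics/ and viewed, at most 14 in all, crops included, and the job is handed in when it is done.

```bash
ls; mkdir -p pics; python3 - <<'E'
from cell import *
import cv2
for c in ("scene","top"):
    cv2.imwrite(f"pics/{c}0.png",grab_frame(c))
    k=calibration(c); print(c,k)
for n in ["weight_large","weight_medium","weight_small","block_large","block_medium","block_small","sample_jar","amber_bottle","blue_cap","crucible"]:
    print(n,[(([round(float(v)) for v in d["location"]]),round(d["score"],2)) for d in recognise(n,"top")])
s=state(); print(s)
E
```

```text
pics
scene {'mtx': array([[544.84865904,   0.        , 328.65161383],
       [  0.        , 544.84865904, 237.53245175],
       [  0.        ,   0.        ,   1.        ]]), 'k1': -0.04235675287496151, 'R': array([[-0.18477082,  0.98274202, -0.00882374],
       [ 0.77004697,  0.13919054, -0.62261839],
       [-0.61064508, -0.12183641, -0.78247587]]), 't': array([ 166.37415931, -365.21779137, 1267.74268263])}
top {'mtx': array([[531.95396817,   0.        , 325.92473827],
       [  0.        , 531.95396817, 251.53098408],
       [  0.        ,   0.        ,   1.        ]]), 'k1': 0.029579549717811973, 'R': array([[ 0.10256243, -0.99470966,  0.0057997 ],
       [-0.97433703, -0.10163288, -0.2008435 ],
       [ 0.20037041,  0.01494814, -0.97960617]]), 't': array([-109.29540548,  492.69464648,  977.10173952])}
weight_large [([462, 17, 57], 0.64), ([378, 71, 61], 0.62), ([377, -14, 60], 0.52), ([596, -3, 60], 0.39), ([452, 111, 48], 0.28)]
weight_medium [([626, -286, 32], 0.66)]
weight_small [([620, 114, 21], 0.51)]
block_large [([594, 276, 13], 0.96)]
block_medium [([457, 253, 15], 0.76),
[... 279 characters left out ...]
: array([ 1.17681595,  0.53636866, -0.00437113,  1.53790879,  0.00258448,
        1.06726137, -0.07116443]), 'dq': array([ 0.00194863, -0.00037403,  0.00208982,  0.00061872, -0.000202  ,
        0.00042553,  0.00109589]), 'joint_torque': array([-9.67924061e-04, -5.83059740e+01,  1.04701761e+00, -2.59330523e+01,
        1.25249871e-02,  1.95450179e-03, -1.10503308e-06]), 'tool_pos': array([ 209.25228366, -615.4044049 ,  191.80704703]), 'tcp_rot': array([ 9.86596789e-01,  1.63177128e-01, -7.69566354e-06,  3.23808411e-05]), 'wrist_force': array([-0.20398578, -0.6606091 ,  0.53730419]), 'moment': array([ 0.02603329, -0.0062428 ,  0.02612437]), 'grip_force': 0.0, 'finger_gap': 0.9990656890382529}
```

View pics/top0.png

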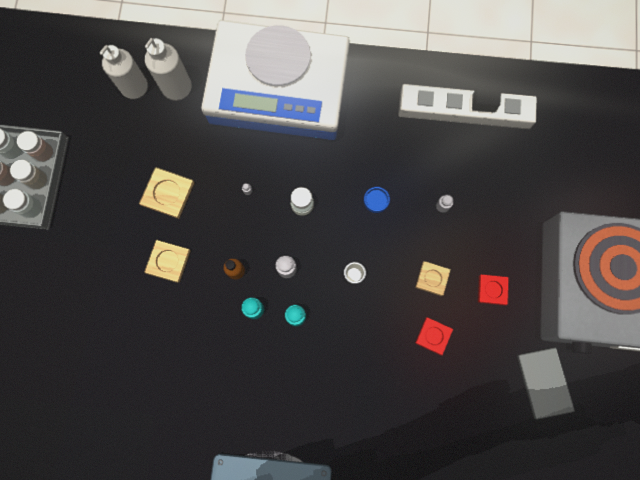

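View pics/scene0.png

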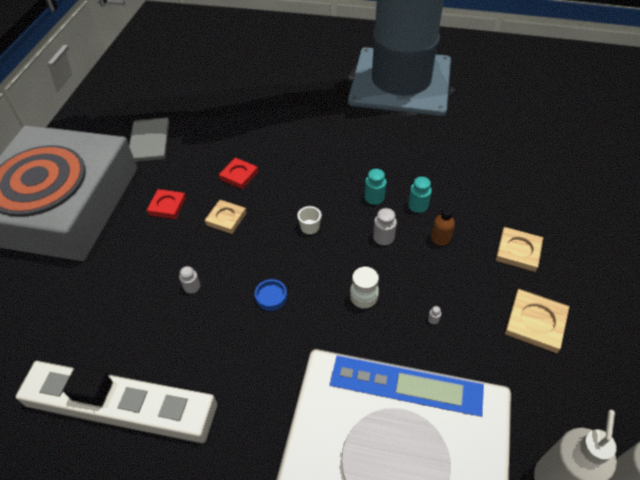

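The top picture shows these candidates:
- **Large weight:** steel (286,266), against turquoise look-alikes at (252,308) and (295,315).
- **Medium weight:** steel (445,203).
- **Small weight:** steel (246,188).
- **Small block:** pale (433,278), against red look-alikes at (494,289) and (435,336).
- **Large and medium blocks:** (166,192) and (167,261).

The scene picture agrees: large weight (385,227), medium (190,279), small (435,315), and the blocks at (538,320), (520,248) and (226,216). I choose the steel weights and the pale blocks. Next I measure them in both views and check with a close crop.

```bash
cat > h.py <<'E'
from cell import *
import numpy as np, cv2
from scipy.optimize import least_squares
W={"large":(38,44,30,64),"medium":(28,32,22,46),"small":(18,22,14,32)}
B={"large":82,"medium":68,"small":54}
K={c:calibration(c) for c in ("scene","top")}
def proj(c,X):
    k=K[c]; p=np.atleast_2d(X)@k["R"].T+k["t"]; s=p[:,:2]/p[:,2:]
    s=s*(1+k["k1"]*(s**2).sum(1,keepdims=True)); return s*k["mtx"][0,0]+k["mtx"][:2,2]
def wpts(n,x,y,z=0):
    D,h,d,H=W[n]; a=np.linspace(0,2*np.pi,40)
    return np.array([(x+r*np.cos(t),y+r*np.sin(t),z+q) for r,q in ((D/2,0),(D/2,h),(d/2,H)) for t in a])
def blob(m,p):
    n,l,s,c=cv2.connectedComponentsWithStats(m.astype(np.uint8))
    i=1+np.argmin([np.hypot(*(c[j]-p))+(1e3 if s[j,4]<15 else 0) for j in range(1,n)]); return s[i],c[i],l==i
def box(P): return np.r_[P.min(0),P.max(0)]
def find_w(n,xy,im,z=0,thr=70):
    obs={}
    for c in im:
        s,_,_=blob(im[c].min(2)>thr,proj(c,[xy[0],xy[1],z+W[n][3]/2])[0])
        obs[c]=np.r_[s[0]-.5,s[1]-.5,s[0]+s[2]-.5,s[1]+s[3]-.5]
    f=lambda v:np.concatenate([box(proj(c,wpts(n,v[0],v[1],z) ) if False else proj(c,wpts(n,*v,z)))-obs[c] for c in im])
    r=least_squares(f,xy,loss="soft_l1"); return r.x,np.round(f(r.x),1)
def find_b(n,xy,im):
    out={}
    for c in im:
        h=cv2.cvtColor(im[c],cv2.COLOR_BGR2HSV)
        m=(h[...,0]>8)&(h[...,0]<32)&(h[...,1]>40)&(h[...,2]>60)
        _,_,l=blob(m,proj(c,[*xy,14])[0]); pts=np.argwhere(l)[:,::-1].astype(np.float32)
        hull=cv2.convexHull(pts)[:,0]
        def f(v):
            a=v[2]+np.pi/4+np.arange(4)*np.pi/2; r=B[n]/2**.5
            Q=proj(c,np.array([(v[0]+r*np.cos(t),v[1]+r*np.sin(t),z) for z in (0,14) for t in a]))
            q=cv2.convexHull(Q.astype(np.float32))
            return np.array([cv2.pointPolygonTest(q,tuple(map(float,p)),True) for p in hull])
        best=min((least_squares(f,[*xy,a],diff_step=1e-3,loss="soft_l1") for a in (-.5,-.2,.2,.5)),key=lambda r:r.cost)
        out[c]=(np.round(best.x,1),round(best.cost,1))
    return out
E
python3 - <<'E'
from h import *
im={c:grab_frame(c) for c in K}
for n,p in (("large",(462,17)),("medium",(626,-286)),("small",(620,114))): print(n,*find_w(n,p,im))
for n,p in (("large",(594,276)),("medium",(457,253)),("small",(476,-275))): print(n,find_b(n,p,im))
t=im["top"]; r=lambda u,v,w=45:cv2.resize(t[v-w:v+w,u-w:u+w],(380,280),interpolation=cv2.INTER_CUBIC)
cv2.imwrite("pics/crop1.png",np.vstack([np.hstack([r(275,285),r(440,203,30)]),np.hstack([r(246,188,30),r(460,300)])]))
E
```

```text
large [468.13441745  19.59488877] [-0.3 -0.   0.   0.3 -0.1 -0.3 -0.3  0.5]
medium [ 633.0213462  -286.75802216] [-0.3 -0.4 -0.3  0.9 -0.7  0.1 -0.2  0.6]
small [622.40631794 119.18844471] [-0.6  0.2 -0.2  0.3 -0.7  0.  -0.4  0.5]
large {'scene': (array([ 5.984e+02,  2.819e+02, -2.000e-01]), np.float64(4.9)), 'top': (array([599.4, 281.1,  -1.8]), np.float64(2.6))}
medium {'scene': (array([ 4.575e+02,  2.574e+02, -2.000e-01]), np.float64(5.3)), 'top': (array([ 4.586e+02,  2.570e+02, -2.000e-01]), np.float64(2.8))}
small {'scene': (array([ 4.769e+02, -2.741e+02, -2.000e-01]), np.float64(3.1)), 'top': (array([ 4.790e+02, -2.742e+02, -2.000e-01]), np.float64(3.6))}
```

View pics/crop1.png

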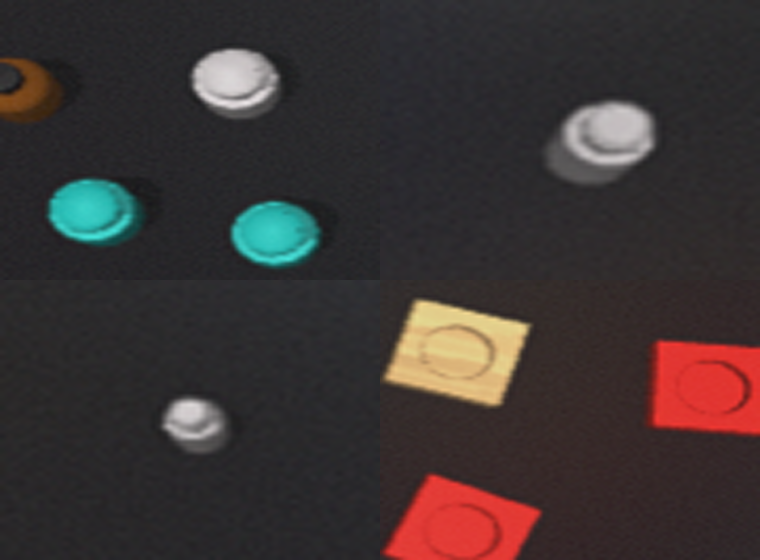

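The crop shows the steel large weight (crop 235,80) apart from the turquoise pair, the medium weight (605,135), the small weight (195,420), and the pale small block (455,350) apart from the red ones. All three choices are confirmed and the fits are within a pixel. I now go above the large weight.

```bash
python3 -m jog '[[[0,0,0,4,7,0,0.7],[0,0,0,4,7,0,0.7],[0,0,0,4,7,0,0.7],[0,0,0,4,7,0,0.7],[0,0,0,4,7,0,0.7]]]' 60
python3 -m jog '[[[0,0,0,3.6,7,-1,0.7],[0,0,0,3.6,7,-1,0.7],[0,0,0,3.6,7,-1,0.7],[0,0,0,3.6,7,-1,0.7],[0,0,0,3.6,7,-1,0.7]]]'
python3 -c "from cell import *; s=state(); print(s['clock'],s['tool_pos'],s['tcp_rot'],s['finger_gap'],([468.1,19.6,110]-s['tool_pos'])/30)"
```

```text
clock: 1.2
tool_pos: [330.7, -402.8, 192.0]
tcp_rot: [0.986, 0.164, 0.0, -0.0]
wrist_force: [0.5, -0.3, 1.0]
finger_gap: 0.7
grip_force: 0.0
clock: 1.7
tool_pos: [438.5, -192.3, 161.9]
tcp_rot: [0.986, 0.164, 0.0, -0.0]
wrist_force: [-0.6, -0.1, -0.1]
finger_gap: 0.702
grip_force: 0.0
1.7 [ 438.51438651 -192.33812583  161.85413572] [ 9.86409683e-01  1.64303713e-01  4.60155247e-04 -1.23505388e-04] 0.7015332502904995 [ 0.98618712  7.06460419 -1.72847119]
```

```bash
python3 -m jog '[[[0,0,0,1,7.1,-1.7,0.65],[0,0,0,1,7.1,-1.7,0.65],[0,0,0,1,7.1,-1.7,0.65],[0,0,0,1,7.1,-1.7,0.65],[0,0,0,1,7.1,-1.7,0.65]]]' 
python3 -m jog '[[[0,0,0,0,0,0,0.65],[0,0,0,0,0,0,0.65]]]'
python3 -c "from cell import *; s=state(); print(s['clock'],s['tool_pos'],s['finger_gap'],([468.1,19.6,11]-s['tool_pos'])/30)"
```

```text
clock: 2.2
tool_pos: [467.3, 22.8, 110.4]
tcp_rot: [0.986, 0.166, 0.0, -0.001]
wrist_force: [0.3, -0.7, -0.3]
finger_gap: 0.652
grip_force: 0.0
clock: 2.4
tool_pos: [467.3, 17.3, 110.8]
tcp_rot: [0.987, 0.163, -0.0, 0.0]
wrist_force: [-0.4, -0.2, 0.4]
finger_gap: 0.646
grip_force: 0.0
2.4 [467.28875909  17.29804696 110.84555364] 0.6460832690661198 [ 0.02704136  0.07673177 -3.32818512]
```

```bash
python3 -m jog '[[[0,0,0,0.03,0.07,-1,0.65],[0,0,0,0.03,0.07,-2,0.65],[0,0,0,0.03,0.07,-2.8,0.65],[0,0,0,0.03,0.07,-3.3,0.65],[0,0,0,0.03,0.07,-3.3,0.65]]]'
python3 -m jog '[[[0,0,0,0,0,0,0.3],[0,0,0,0,0,0,0.3],[0,0,0,0,0,0,0.3],[0,0,0,0,0,0,0.3],[0,0,0,0,0,0,0.3]]]' 60
```

```text
clock: 2.9
tool_pos: [466.8, 17.5, 10.5]
tcp_rot: [0.987, 0.162, -0.002, 0.0]
wrist_force: [-0.1, -0.3, -0.0]
finger_gap: 0.649
grip_force: 0.0
clock: 3.4
tool_pos: [469.5, 18.9, 13.1]
tcp_rot: [0.987, 0.163, 0.001, 0.001]
wrist_force: [-0.0, -3.0, 6.9]
finger_gap: 0.312
grip_force: 54.3
```

```bash
python3 -m jog '[[[0,0,0,0,0,0,0.3],[0,0,0,0,0,0,0.3]]]'
python3 - <<'E'
from h import *
a=grab_frame("scene"); u,v=map(int,proj("scene",[468,19,60])[0]); w=70
b=grab_frame("top"); p,q=map(int,proj("top",[468,19,60])[0])
cv2.imwrite("pics/g1.png",np.hstack([cv2.resize(a[v-w:v+w,u-w:u+w],(400,400)),cv2.resize(b[q-w:q+w,p-w:p+w],(400,400))]))
E
```

```text
clock: 3.6
tool_pos: [469.5, 18.9, 13.2]
tcp_rot: [0.987, 0.163, 0.001, 0.001]
wrist_force: [-0.4, -2.8, 7.4]
finger_gap: 0.315
grip_force: 54.3
```

View pics/g1.png

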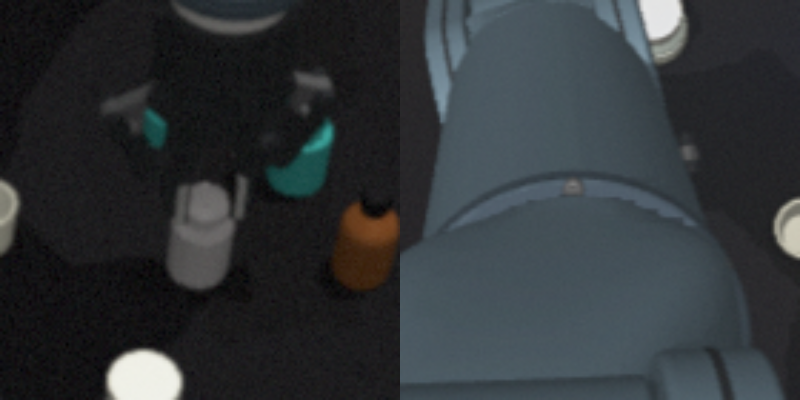

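```bash
python3 - <<'E'
from h import *
a=grab_frame("scene"); u,v=map(int,proj("scene",[468,19,50])[0]); w=40
c=a[v-w:v+w,u-w:u+w].astype(float)/255
cv2.imwrite("pics/g2.png",cv2.resize((c**.5*255).astype(np.uint8),(560,560),interpolation=cv2.INTER_CUBIC))
E
```

```text
(no output)
```

View pics/g2.png

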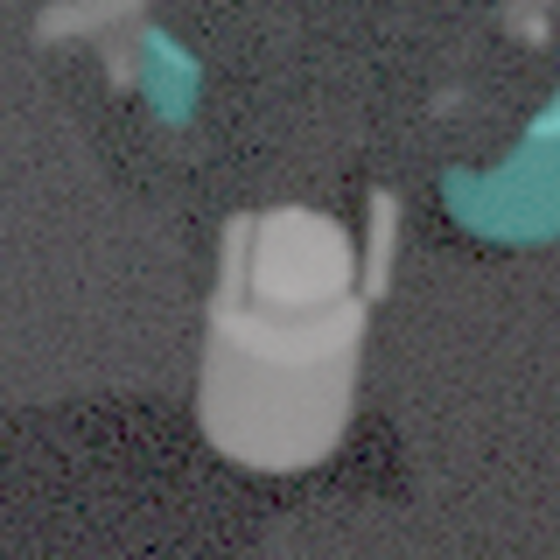

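The pads close on the 30 mm knob just above the shoulder (crop 245–365, 300), with a small upward push of 7 N. That is a sound grip, so I lift.

```bash
python3 -m jog '[[[0,0,0,0,0,0.2,0.3],[0,0,0,0,0,0.6,0.3],[0,0,0,0,0,1.2,0.3],[0,0,0,0,0,2,0.3],[0,0,0,0,0,3,0.3]]]'
python3 -m jog '[[[0,0,0,0,0,0,0.3],[0,0,0,0,0,0,0.3]]]'
python3 - <<'E'
from h import *
s=state(); print(s['tool_pos'],s['wrist_force'],s['grip_force'],s['finger_gap'],([599,281.5,s['tool_pos'][2]]-s['tool_pos'])/30)
a=grab_frame("scene"); u,v=map(int,proj("scene",[468,19,130])[0]); w=50
c=a[v-w:v+w,u-w:u+w].astype(float)/255
cv2.imwrite("pics/g3.png",cv2.resize((c**.5*255).astype(np.uint8),(560,560),interpolation=cv2.INTER_CUBIC))
for z in (88,90,92,94): print(z,find_w("large",(468,19),{"scene":a},z))
E
```

```text
clock: 4.25
tool_pos: [466.8, 19.8, 102.7]
tcp_rot: [0.987, 0.163, -0.001, -0.0]
wrist_force: [-0.2, 0.5, -4.8]
finger_gap: 0.312
grip_force: 53.8
clock: 4.45
tool_pos: [468.2, 19.6, 102.3]
tcp_rot: [0.987, 0.163, 0.001, 0.0]
wrist_force: [0.1, -0.7, -5.5]
finger_gap: 0.311
grip_force: 53.8
[468.22210166  19.63191375 102.31330564] [ 0.06054323 -0.72581268 -5.49728492] 53.7558061623713 0.31068443068543405 [4.35926328 8.72893621 0.        ]
88 (array([465.74661838,  20.5916828 ]), array([-0.6, -0.7,  0.6,  0.6]))
90 (array([467.65335734,  20.65263172]), array([-0.7, -0.8,  0.6,  0.7]))
92 (array([469.55852238,  20.71317454]), array([-0.7, -0.9,  0.7,  0.8]))
94 (array([471.46195063,  20.77327664]), array([-0.8, -0.9,  0.7,  0.8]))
```

View pics/g3.png

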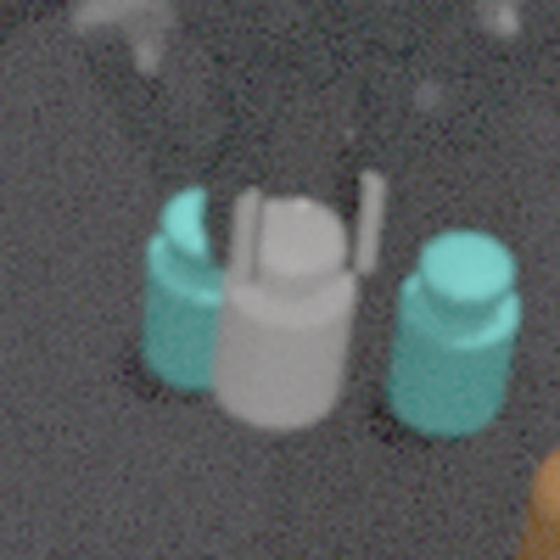

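The weight hangs upright in the pads (crop 285,310), clear of the bench. I carry it to the large block.

```bash
python3 -m jog '[[[0,0,0,0.2,0.4,0,0.3],[0,0,0,0.6,1.2,0,0.3],[0,0,0,1.1,2.2,0,0.3],[0,0,0,1.6,3.2,0,0.3],[0,0,0,2.1,4.2,0,0.3]]]'
python3 -m jog '[[[0,0,0,0.5,1,0,0.3],[0,0,0,1,2,0,0.3],[0,0,0,1.5,3,0,0.3],[0,0,0,1.95,3.9,0,0.3],[0,0,0,2.27,4.5,0,0.3]]]'
python3 -m jog '[[[0,0,0,0,0,0,0.3],[0,0,0,0,0,0,0.3],[0,0,0,0,0,0,0.3]]]'
python3 - <<'E'
from h import *
s=state(); print(s['tool_pos'],s['wrist_force'],s['finger_gap'],([599.5,281,19.2]-s['tool_pos'])/30)
a=grab_frame("scene")
for z in (88,89,90): print(z,find_w("large",(599,281),{"scene":a},z))
E
```

```text
clock: 5.0
tool_pos: [530.9, 148.0, 100.4]
tcp_rot: [0.987, 0.163, -0.001, -0.0]
wrist_force: [0.3, -0.7, -4.8]
finger_gap: 0.315
grip_force: 53.8
clock: 5.5
tool_pos: [598.4, 284.8, 99.9]
tcp_rot: [0.986, 0.164, -0.001, -0.001]
wrist_force: [-0.5, 1.1, -4.8]
finger_gap: 0.313
grip_force: 53.8
clock: 5.8
tool_pos: [598.4, 279.7, 100.5]
tcp_rot: [0.987, 0.163, -0.001, 0.001]
wrist_force: [-0.5, 0.3, -5.5]
finger_gap: 0.317
grip_force: 53.8
[598.37026442 279.67152148 100.47871632] [-0.45563376  0.28466576 -5.49663073] 0.3172175158375088 [ 0.03765785  0.04428262 -2.70929054]
88 (array([545.77728952, 307.20582782]), array([-25.3, -26.8,   2.8,   2.3]))
89 (array([546.55223169, 306.75756709]), array([-25.4, -26.9,   2.8,   2.3]))
90 (array([547.32717541, 306.3093131 ]), array([-25.4, -27. ,   2.8,   2.3]))
```

```bash
python3 -m jog '[[[0,0,0,0.04,0.04,-0.8,0.3],[0,0,0,0.04,0.04,-1.6,0.3],[0,0,0,0.04,0.04,-2.2,0.3],[0,0,0,0.04,0.04,-2.45,0.3],[0,0,0,0.04,0.04,-2.55,0.3]]]'
python3 -m jog '[[[0,0,0,0,0,-0.03,0.3],[0,0,0,0,0,-0.06,0.3],[0,0,0,0,0,-0.09,0.3],[0,0,0,0,0,-0.12,0.3],[0,0,0,0,0,-0.12,0.3]]]'
```

```text
clock: 6.35
tool_pos: [600.1, 281.4, 24.5]
tcp_rot: [0.987, 0.163, -0.001, 0.0]
wrist_force: [0.5, 0.0, -4.7]
finger_gap: 0.311
grip_force: 53.8
clock: 6.85
tool_pos: [600.6, 282.0, 21.9]
tcp_rot: [0.987, 0.163, 0.0, -0.0]
wrist_force: [-0.2, 0.5, -4.9]
finger_gap: 0.31
grip_force: 53.8
```

```bash
python3 -m jog '[[[0,0,0,0,0,-0.03,0.3],[0,0,0,0,0,-0.06,0.3],[0,0,0,0,0,-0.06,0.3]]]'
python3 -m jog '[[[0,0,0,0,0,-0.03,0.3],[0,0,0,0,0,-0.06,0.3],[0,0,0,0,0,-0.06,0.3]]]'
python3 - <<'E'
from h import *
a=grab_frame("scene"); u,v=map(int,proj("scene",[599,281,30])[0]); w=50
b=grab_frame("top")
c=a[v-w:v+w,u-w:u+w].astype(float)/255
cv2.imwrite("pics/g4.png",cv2.resize((c**.5*255).astype(np.uint8),(560,560),interpolation=cv2.INTER_CUBIC))
E
```

```text
clock: 7.15
tool_pos: [600.3, 281.9, 19.7]
tcp_rot: [0.987, 0.163, -0.0, 0.0]
wrist_force: [-0.8, -0.3, -5.2]
finger_gap: 0.318
grip_force: 53.8
clock: 7.45
tool_pos: [601.3, 282.1, 19.3]
tcp_rot: [0.987, 0.163, 0.001, -0.0]
wrist_force: [-1.5, -1.7, 4.3]
finger_gap: 0.314
grip_force: 54.7
```

View pics/g4.png

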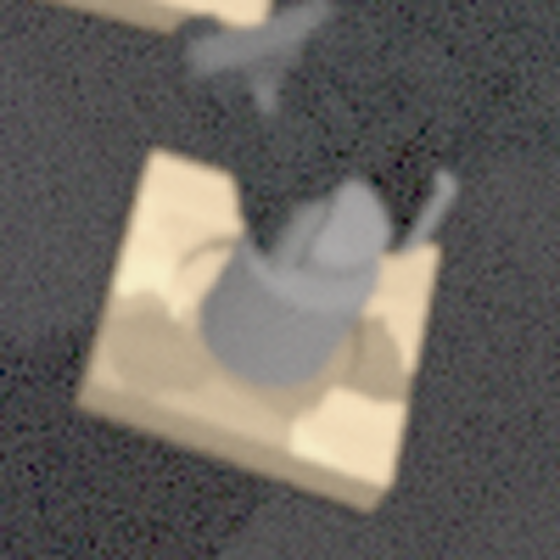

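The weight is inside the well (crop 285,330) and touches its floor at the predicted height, with the force changing from -5 to +4 N. I release and raise.

```bash
python3 -m jog '[[[0,0,0,0,0,0,0.4],[0,0,0,0,0,0,0.5],[0,0,0,0,0,0,0.6],[0,0,0,0,0,0,0.6],[0,0,0,0,0,0,0.6]]]'
python3 -m jog '[[[0,0,0,0,0,0.3,0.6],[0,0,0,0,0,1,0.6],[0,0,0,0,0,2,0.6],[0,0,0,0,0,3,0.6],[0,0,0,0,0,3.6,0.6]]]'
python3 -m jog '[[[0,0,0,0,-7,0,0.6],[0,0,0,0,-7,0,0.6],[0,0,0,0,-7,0,0.6],[0,0,0,0,-7,0,0.6],[0,0,0,0,-7,0,0.6]]]'
python3 - <<'E'
from h import *
s=state(); print(s['tool_pos'],([633,-286.8,110]-s['tool_pos'])/30)
im={c:grab_frame(c) for c in K}
for n,p in (("medium",(633,-287)),("large",(599,281.5))): print(n,find_w(n,p,im,6*(n=="large")))
r=lambda c,X,w=45:cv2.resize(im[c][(q:=proj(c,X)[0].astype(int))[1]-w:q[1]+w,q[0]-w:q[0]+w],(390,390),interpolation=cv2.INTER_CUBIC)
cv2.imwrite("pics/p1.png",np.hstack([r("top",[599,281,20]),r("scene",[599,281,20])]))
E
```

```text
clock: 8.05
tool_pos: [600.5, 282.0, 18.1]
tcp_rot: [0.987, 0.163, 0.0, -0.0]
wrist_force: [-0.3, -0.2, -1.0]
finger_gap: 0.603
grip_force: 0.0
clock: 8.55
tool_pos: [601.7, 282.7, 129.5]
tcp_rot: [0.987, 0.163, 0.002, -0.001]
wrist_force: [0.2, -0.2, 0.3]
finger_gap: 0.599
grip_force: 0.0
clock: 9.05
tool_pos: [600.9, 62.8, 126.6]
tcp_rot: [0.987, 0.159, -0.0, 0.003]
wrist_force: [1.0, 0.2, -0.5]
finger_gap: 0.599
grip_force: 0.0
[600.88776609  62.79123884 126.60917796] [  1.0704078  -11.65304129  -0.55363927]
medium (array([ 633.02134621, -286.75802216]), array([-0.3, -0.4, -0.3,  0.9, -0.7,  0.1, -0.2,  0.6]))
large (array([629.22417773, 293.1248395 ]), array([ 26.5,  19.6,   0.5,   0.3,  47. , 115.3,  25.8,  88.5]))
```

View pics/p1.png

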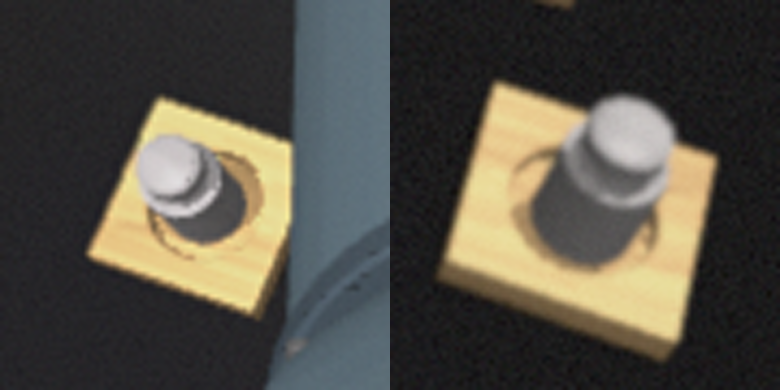

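The large weight stands upright inside its well (top crop 205,200; scene crop 590,220). Next is the medium weight. First I locate the pads relative to the TCP from the earlier picture and move over.

```bash
python3 -m jog '[[[0,0,0,0.5,-6,0,0.6],[0,0,0,0.5,-6,0,0.6],[0,0,0,0.5,-6,0,0.6],[0,0,0,0.5,-6,0,0.6],[0,0,0,0.5,-6,0,0.6]]]'
python3 -m jog '[[[0,0,0,0.57,-5.9,-0.6,0.55],[0,0,0,0.57,-5.9,-0.6,0.55],[0,0,0,0.57,-5.9,-0.6,0.55],[0,0,0,0.57,-5.9,-0.6,0.55],[0,0,0,0.57,-5.9,-0.6,0.55]]]'
python3 -m jog '[[[0,0,0,0,0,0,0.5],[0,0,0,0,0,0,0.5],[0,0,0,0,0,0,0.5]]]'
python3 - <<'E'
from h import *
s=state(); print(s['tool_pos'],([633,-286.8,10]-s['tool_pos'])/30)
c0=proj("scene",[468,19,130])[0].astype(int)
T=np.array([468.2,19.6,0]); cl=np.array([-.322,.947,0]); la=np.array([.947,.322,0])
for nm,(x,y),sg in (("R bot",(357,270),1),("R top",(362,175),1),("L top",(258,192),-1),("L bot",(250,278),-1)):
    px=c0+(np.array([x,y])-280)/5.6
    for l in (11,-11):
        r=least_squares(lambda v:proj("scene",T+cl*sg*v[0]+la*l+[0,0,v[1]])[0]-px,[15,130]).x
        print(nm,l,"r %.1f  z-TCP %.1f"%(r[0],r[1]-102.3))
E
```

```text
clock: 9.65
tool_pos: [616.0, -112.7, 126.3]
tcp_rot: [0.987, 0.16, 0.0, 0.001]
wrist_force: [-0.1, 1.0, -0.5]
finger_gap: 0.602
grip_force: 0.0
clock: 10.15
tool_pos: [632.6, -288.7, 107.5]
tcp_rot: [0.987, 0.161, -0.0, 0.001]
wrist_force: [-0.6, -0.9, 0.6]
finger_gap: 0.552
grip_force: 0.0
clock: 10.45
tool_pos: [633.6, -281.9, 108.5]
tcp_rot: [0.986, 0.165, 0.0, -0.001]
wrist_force: [-0.1, 0.6, 0.1]
finger_gap: 0.502
grip_force: 0.0
[ 633.64582001 -281.92147941  108.49116164] [-0.02152733 -0.16261735 -3.28303872]
R bot 11 r 17.9  z-TCP 42.8
R bot -11 r 25.4  z-TCP 19.3
R top 11 r 15.6  z-TCP 80.2
R top -11 r 23.0  z-TCP 58.1
L top 11 r 13.1  z-TCP 78.0
L top -11 r 6.9  z-TCP 55.8
L bot 11 r 13.0  z-TCP 44.4
L bot -11 r 6.7  z-TCP 20.9
```

```bash
python3 -m jog '[[[0,0,0,0,0,-1,0.5],[0,0,0,0,-0.05,-2,0.5],[0,0,0,0,-0.05,-2.9,0.5],[0,0,0,0,-0.05,-3.3,0.5],[0,0,0,0,-0.05,-3.3,0.5]]]'
python3 -m jog '[[[0,0,0,0,0,0,0.5],[0,0,0,0,0,0,0.5]]]'
python3 - <<'E'
from h import *
s=state(); print(s['tool_pos'],s['wrist_force'],([633,-286.8,8]-s['tool_pos'])/30)
a=grab_frame("scene"); u,v=map(int,proj("scene",[633,-287,40])[0]); w=45
c=a[v-w:v+w,u-w:u+w].astype(float)/255
cv2.imwrite("pics/g5.png",cv2.resize((c**.4*255).astype(np.uint8),(590,590),interpolation=cv2.INTER_CUBIC))
E
```

```text
clock: 10.95
tool_pos: [631.6, -284.8, 7.6]
tcp_rot: [0.986, 0.164, -0.001, -0.001]
wrist_force: [-0.2, 0.3, -0.4]
finger_gap: 0.498
grip_force: 0.0
clock: 11.15
tool_pos: [634.1, -286.8, 11.0]
tcp_rot: [0.987, 0.163, 0.001, 0.001]
wrist_force: [0.1, -0.3, -0.3]
finger_gap: 0.503
grip_force: 0.0
[ 634.08127032 -286.84371892   11.0334977 ] [ 0.10500967 -0.30244761 -0.33477665] [-0.03604234  0.0014573  -0.10111659]
```

View pics/g5.png

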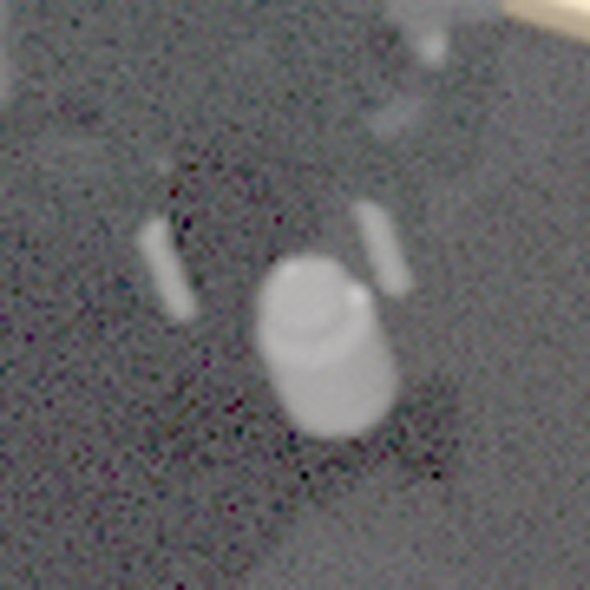

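```bash
python3 - <<'E'
from h import *
c0=proj("scene",[633,-287,40])[0].astype(int)
T=np.array([634,-286.8,0]); cl=np.array([-.322,.947,0]); la=np.array([.947,.322,0])
for nm,(x,y),sg in (("R bot",(400,293),1),("R top",(366,203),1),("L top",(152,218),-1),("L bot",(184,320),-1)):
    px=c0+(np.array([x,y])-295)/(590/90)
    for l in (11,0,-11):
        r=least_squares(lambda v:proj("scene",T+cl*sg*v[0]+la*l+[0,0,v[1]])[0]-px,[15,40]).x
        print(nm,l,"r %.1f  z-TCP %.1f"%(r[0],r[1]-11))
E
```

```text
R bot 11 r 27.8  z-TCP 43.2
R bot 0 r 24.9  z-TCP 28.2
R bot -11 r 22.0  z-TCP 13.3
R top 11 r 27.0  z-TCP 80.4
R top 0 r 24.1  z-TCP 66.2
R top -11 r 21.1  z-TCP 52.0
L top 11 r 22.1  z-TCP 84.2
L top 0 r 26.1  z-TCP 70.1
L top -11 r 30.0  z-TCP 56.0
L bot 11 r 24.6  z-TCP 42.7
L bot 0 r 28.6  z-TCP 27.7
L bot -11 r 32.6  z-TCP 12.7
```

The grey pad bars (crop 165,270 and 385,250) end about 36 mm above the reported TCP at this opening. That matches the knob grip on the large weight. I go 6 mm lower so the pads take the medium knob, then close.

```bash
python3 -m jog '[[[0,0,0,-0.03,0,-0.1,0.5],[0,0,0,-0.03,0,-0.2,0.5],[0,0,0,-0.03,0,-0.2,0.5]]]'
python3 -m jog '[[[0,0,0,0,0,0,0.1],[0,0,0,0,0,0,0.1],[0,0,0,0,0,0,0.1],[0,0,0,0,0,0,0.1],[0,0,0,0,0,0,0.1]]]' 50
python3 - <<'E'
from h import *
s=state(); print(s['tool_pos'],s['wrist_force'],s['finger_gap'])
a=grab_frame("scene"); u,v=map(int,proj("scene",[633,-287,40])[0]); w=45
c=a[v-w:v+w,u-w:u+w].astype(float)/255
cv2.imwrite("pics/g6.png",cv2.resize((c**.4*255).astype(np.uint8),(590,590),interpolation=cv2.INTER_CUBIC))
E
```

```text
clock: 11.5
tool_pos: [631.2, -286.5, 2.7]
tcp_rot: [0.987, 0.163, -0.0, -0.0]
wrist_force: [-0.5, 0.2, -0.0]
finger_gap: 0.503
grip_force: 0.0
clock: 12.0
tool_pos: [631.8, -286.8, 3.3]
tcp_rot: [0.987, 0.163, 0.0, 0.0]
wrist_force: [0.2, -0.7, 1.5]
finger_gap: 0.194
grip_force: 48.9
[ 631.83604183 -286.77743881    3.34022552] [ 0.20489732 -0.72936236  1.54336191] 0.1937538293346465
```

View pics/g6.png

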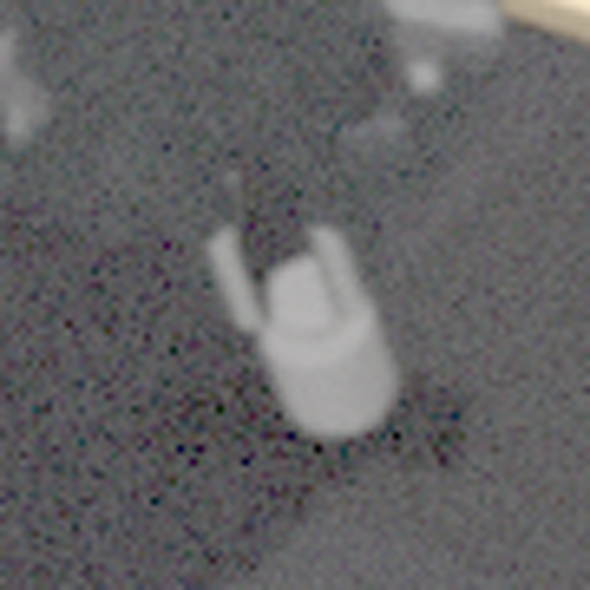

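The pads hold the knob (crop 245,280 and 335,270) at gap 0.19. Lift and carry.

```bash
python3 -m jog '[[[0,0,0,0,0,0.2,0.1],[0,0,0,0,0,0.6,0.1],[0,0,0,0,0,1.4,0.1],[0,0,0,0,0,2.4,0.1],[0,0,0,0,0,3.4,0.1]]]'
python3 -m jog '[[[0,0,0,-0.1,0.3,0,0.1],[0,0,0,-0.4,1.2,0,0.1],[0,0,0,-0.8,2.4,0,0.1],[0,0,0,-1.2,3.6,0,0.1],[0,0,0,-1.6,4.8,0,0.1]]]'
python3 -m jog '[[[0,0,0,-0.4,1.2,0,0.1],[0,0,0,-0.8,2.4,0,0.1],[0,0,0,-1.2,3.6,0,0.1],[0,0,0,-1.6,4.8,0,0.1],[0,0,0,-2,6,0,0.1]]]'
python3 -m jog '[[[0,0,0,-0.4,1.2,0,0.1],[0,0,0,-0.8,2.4,0,0.1],[0,0,0,-1.2,3.6,0,0.1],[0,0,0,-1.6,4.8,0,0.1],[0,0,0,-1.8,5.6,0,0.1]]]'
python3 -m jog '[[[0,0,0,-0.2,0.8,0,0.1],[0,0,0,-0.39,1.4,0,0.1],[0,0,0,-0.39,1.7,0,0.1],[0,0,0,-0.39,1.7,0,0.1],[0,0,0,-0.39,1.7,0,0.1]]]'
python3 -m jog '[[[0,0,0,0,0,0,0.1],[0,0,0,0,0,0,0.1]]]'
python3 -c "from cell import *; s=state(); print(s['clock'],s['tool_pos'],s['finger_gap'],([458,257,9.3]-s['tool_pos'])/30)"
```

```text
clock: 12.55
tool_pos: [631.4, -286.3, 106.6]
tcp_rot: [0.987, 0.163, -0.0, -0.0]
wrist_force: [0.3, -0.9, -2.4]
finger_gap: 0.192
grip_force: 49.0
clock: 13.05
tool_pos: [582.3, -140.6, 104.7]
tcp_rot: [0.987, 0.163, -0.0, -0.0]
wrist_force: [1.0, 1.1, -1.9]
finger_gap: 0.193
grip_force: 49.0
clock: 13.55
tool_pos: [522.2, 39.1, 104.9]
tcp_rot: [0.987, 0.163, -0.0, -0.0]
wrist_force: [0.5, -0.3, -1.5]
finger_gap: 0.188
grip_force: 49.0
clock: 14.05
tool_pos: [467.3, 208.6, 105.0]
tcp_rot: [0.986, 0.165, -0.0, -0.001]
wrist_force: [0.8, 0.5, -2.3]
finger_gap: 0.186
grip_force: 49.0
clock: 14.55
tool_pos: [458.1, 255.2, 104.9]
tcp_rot: [0.987, 0.163, -0.0, 0.001]
wrist_force: [0.4, 0.2, -2.5]
finger_gap: 0.187
grip_force: 49.0
clock: 14.75
tool_pos: [458.3, 255.2, 105.0]
tcp_rot: [0.987, 0.162, -0.0, 0.0]
wrist_force: [-1.2, 0.1, -2.5]
finger_gap: 0.19
grip_force: 49.0
14.75 [458.33068262 255.15624813 105.00107626] 0.18986739468174788 [-0.01102275  0.0614584  -3.19003588]
```

```bash
python3 -m jog '[[[0,0,0,-0.05,0.06,-0.9,0.1],[0,0,0,-0.05,0.06,-1.8,0.1],[0,0,0,-0.05,0.06,-2.6,0.1],[0,0,0,-0.05,0.06,-2.9,0.1],[0,0,0,-0.05,0.06,-3,0.1]]]'
python3 -m jog '[[[0,0,0,0,0,-0.03,0.1],[0,0,0,0,0,-0.06,0.1],[0,0,0,0,0,-0.09,0.1],[0,0,0,0,0,-0.09,0.1],[0,0,0,0,0,-0.09,0.1]]]'
python3 -m jog '[[[0,0,0,0,0,-0.03,0.1],[0,0,0,0,0,-0.06,0.1],[0,0,0,0,0,-0.06,0.1]]]'
```

```text
clock: 15.25
tool_pos: [456.1, 257.5, 14.4]
tcp_rot: [0.987, 0.163, -0.001, 0.0]
wrist_force: [0.2, -0.2, -1.3]
finger_gap: 0.186
grip_force: 49.1
clock: 15.75
tool_pos: [456.7, 258.4, 12.8]
tcp_rot: [0.987, 0.163, 0.0, -0.0]
wrist_force: [0.5, 0.6, -1.2]
finger_gap: 0.187
grip_force: 49.1
clock: 16.05
tool_pos: [456.4, 258.1, 10.5]
tcp_rot: [0.987, 0.163, -0.0, 0.0]
wrist_force: [-0.5, 0.2, -2.1]
finger_gap: 0.19
grip_force: 49.1
```

```bash
python3 -m jog '[[[0,0,0,0,0,-0.03,0.1],[0,0,0,0,0,-0.05,0.1],[0,0,0,0,0,-0.05,0.1]]]'
python3 -m jog '[[[0,0,0,0,0,-0.03,0.1],[0,0,0,0,0,-0.03,0.1]]]'
```

```text
clock: 16.35
tool_pos: [456.7, 258.3, 9.3]
tcp_rot: [0.987, 0.163, 0.0, 0.0]
wrist_force: [0.2, -1.3, 2.1]
finger_gap: 0.19
grip_force: 50.2
clock: 16.55
tool_pos: [457.0, 258.4, 9.2]
tcp_rot: [0.987, 0.163, 0.001, 0.0]
wrist_force: [-2.5, -1.8, 10.9]
finger_gap: 0.19
grip_force: 52.6
```

It is set down (contact at 9.3 mm, as predicted). I ease off, release, rise, and go toward the small weight.

```bash
python3 -m jog '[[[0,0,0,0,0,0.03,0.1],[0,0,0,0,0,0.03,0.25],[0,0,0,0,0,0.03,0.4],[0,0,0,0,0,0.03,0.45],[0,0,0,0,0,0.03,0.45]]]'
python3 -m jog '[[[0,0,0,0,0,0.3,0.45],[0,0,0,0,0,1,0.45],[0,0,0,0,0,2,0.45],[0,0,0,0,0,3,0.45],[0,0,0,0,0,3.3,0.45]]]'
python3 -m jog '[[[0,0,0,5.5,-4.6,0,0.4],[0,0,0,5.5,-4.6,0,0.4],[0,0,0,5.5,-4.6,0,0.4],[0,0,0,5.5,-4.6,0,0.4],[0,0,0,5.5,-4.6,0,0.4]]]'
python3 -m jog '[[[0,0,0,0,0,0,0.4],[0,0,0,0,0,0,0.4],[0,0,0,0,0,0,0.4]]]'
python3 - <<'E'
from h import *
s=state(); print(s['tool_pos'],([622.4,119.2,0]-s['tool_pos'])/30)
im={c:grab_frame(c) for c in K}
print(find_w("small",(622.4,119.2),{"scene":im["scene"]}))
r=lambda c,X,w=45:cv2.resize(im[c][(q:=proj(c,X)[0].astype(int))[1]-w:q[1]+w,q[0]-w:q[0]+w],(390,390),interpolation=cv2.INTER_CUBIC)
cv2.imwrite("pics/p2.png",np.hstack([r("top",[458,257,20]),r("scene",[458,257,20])]))
E
```

```text
clock: 17.05
tool_pos: [456.4, 258.3, 9.0]
tcp_rot: [0.987, 0.163, -0.0, -0.0]
wrist_force: [0.5, -0.8, -0.4]
finger_gap: 0.452
grip_force: 0.0
clock: 17.55
tool_pos: [458.2, 259.5, 111.6]
tcp_rot: [0.987, 0.163, 0.002, -0.001]
wrist_force: [-0.0, -0.2, 0.0]
finger_gap: 0.449
grip_force: 0.0
clock: 18.05
tool_pos: [625.3, 113.6, 107.8]
tcp_rot: [0.987, 0.16, 0.001, 0.002]
wrist_force: [0.9, -0.4, 0.4]
finger_gap: 0.399
grip_force: 0.0
clock: 18.35
tool_pos: [619.9, 122.5, 108.0]
tcp_rot: [0.986, 0.165, -0.001, -0.001]
wrist_force: [0.1, 0.1, 0.5]
finger_gap: 0.399
grip_force: 0.0
[619.86526945 122.4654661  107.99578374] [ 0.08449102 -0.10884887 -3.59985946]
(array([622.79867475, 119.85572757]), array([-0.2, -0.6,  0.2,  0.6]))
```

View pics/p2.png

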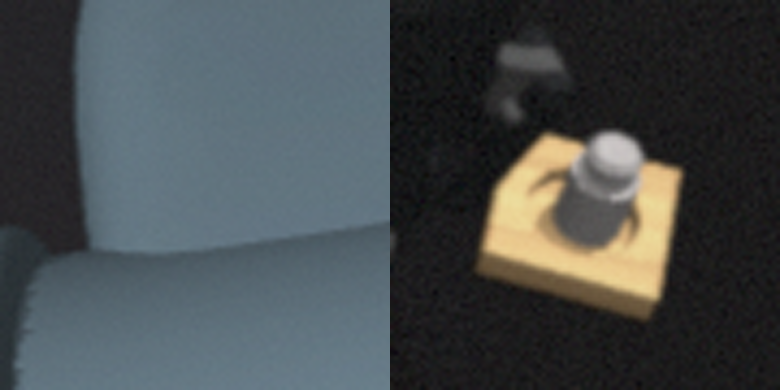

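The medium weight is upright in its well (scene crop 595,200). I descend on the small weight in two stages, watching the force.

```bash
python3 -m jog '[[[0,0,0,0.05,-0.05,-1,0.4],[0,0,0,0.05,-0.05,-2,0.4],[0,0,0,0.05,-0.05,-3,0.4],[0,0,0,0.05,-0.05,-3.4,0.4],[0,0,0,0.05,-0.05,-3.4,0.4]]]'
python3 -m jog '[[[0,0,0,0,0,-0.04,0.4],[0,0,0,0,0,-0.08,0.4],[0,0,0,0,0,-0.08,0.4]]]'
python3 - <<'E'
from h import *
s=state(); print(s['tool_pos'],s['wrist_force'],([622.4,119.2,-3.5]-s['tool_pos'])/30)
a=grab_frame("scene"); u,v=map(int,proj("scene",[622,119,40])[0]); w=40
c=a[v-w:v+w,u-w:u+w].astype(float)/255
cv2.imwrite("pics/g7.png",cv2.resize((c**.4*255).astype(np.uint8),(560,560),interpolation=cv2.INTER_CUBIC))
E
```

```text
clock: 18.95
tool_pos: [621.1, 119.1, 4.7]
tcp_rot: [0.986, 0.164, -0.002, 0.0]
wrist_force: [0.5, -0.0, 0.1]
finger_gap: 0.401
grip_force: 0.0
clock: 19.25
tool_pos: [623.9, 119.0, 4.9]
tcp_rot: [0.987, 0.163, 0.001, -0.0]
wrist_force: [0.0, 0.7, -0.7]
finger_gap: 0.395
grip_force: 0.0
[623.8704921  118.96484737   4.90927578] [ 0.01478907  0.70587011 -0.68152603] [-0.0490164   0.00783842 -0.28030919]
```

View pics/g7.png

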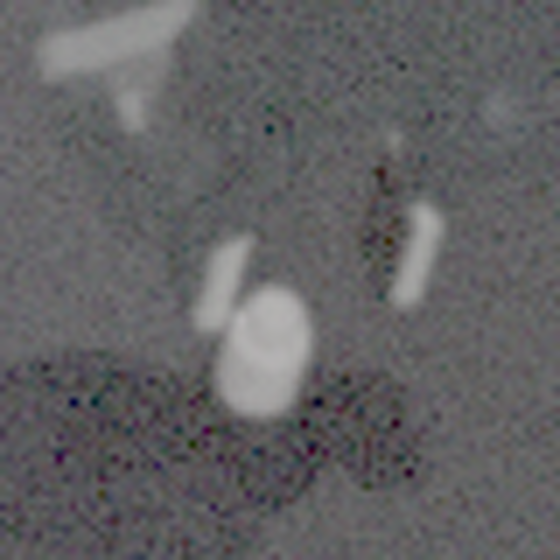

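```bash
python3 - <<'E'
from h import *
c0=proj("scene",[622,119,40])[0].astype(int)
T=np.array([623.5,119,0]); cl=np.array([-.322,.947,0]); la=np.array([.947,.322,0])
for nm,(x,y),sg in (("R bot",(404,304),1),("R top",(430,207),1),("L top",(236,240),-1),("L bot",(208,328),-1)):
    px=c0+(np.array([x,y])-280)/7
    for l in (11,5,0,-11):
        r=least_squares(lambda v:proj("scene",T+cl*sg*v[0]+la*l+[0,0,v[1]])[0]-px,[15,40]).x
        print(nm,l,"r %.1f  z-TCP %.1f"%(r[0],r[1]-5))
for z in (0,22,32,60): print(z,(proj("scene",[623.5,119,z])[0]-c0)*7+280)
E
```

```text
R bot 11 r 24.0  z-TCP 41.0
R bot 5 r 27.6  z-TCP 30.3
R bot 0 r 30.7  z-TCP 21.3
R bot -11 r 37.4  z-TCP 1.6
R top 11 r 22.5  z-TCP 80.6
R top 5 r 26.2  z-TCP 70.5
R top 0 r 29.2  z-TCP 62.0
R top -11 r 35.9  z-TCP 43.4
L top 11 r 19.0  z-TCP 77.5
L top 5 r 16.0  z-TCP 67.3
L top 0 r 13.5  z-TCP 58.8
L top -11 r 7.9  z-TCP 40.1
L bot 11 r 20.2  z-TCP 41.9
L bot 5 r 17.2  z-TCP 31.2
L bot 0 r 14.7  z-TCP 22.3
L bot -11 r 9.2  z-TCP 2.6
0 [254.57432751 380.9589229 ]
22 [268.53793163 331.62215032]
32 [275.06949944 308.52774888]
60 [294.00480673 241.51542535]
```

Two readings of the pad height are possible: the bars could be the pads, or an upper finger part with dark pads below. A gentle close at TCP z ≈ 10 is harmless in both cases and settles it.

```bash
python3 -m jog '[[[0,0,0,-0.03,0,0.1,0.4],[0,0,0,-0.03,0,0.2,0.4],[0,0,0,-0.03,0,0.2,0.4]]]'
python3 -m jog '[[[0,0,0,0,0,0,0.2],[0,0,0,0,0,0,0.1],[0,0,0,0,0,0,0],[0,0,0,0,0,0,0],[0,0,0,0,0,0,0]]]' 25
python3 - <<'E'
from h import *
s=state(); print(s['tool_pos'],s['wrist_force'],s['finger_gap'])
a=grab_frame("scene"); print(find_w("small",(622.4,119.2),{"scene":a}))
u,v=map(int,proj("scene",[622,119,40])[0]); w=40
c=a[v-w:v+w,u-w:u+w].astype(float)/255
cv2.imwrite("pics/g8.png",cv2.resize((c**.4*255).astype(np.uint8),(560,560),interpolation=cv2.INTER_CUBIC))
E
```

```text
clock: 19.6
tool_pos: [622.7, 118.8, 10.5]
tcp_rot: [0.987, 0.163, 0.001, -0.0]
wrist_force: [-0.8, 1.2, 0.3]
finger_gap: 0.405
grip_force: 0.0
clock: 20.1
tool_pos: [622.0, 118.7, 9.6]
tcp_rot: [0.987, 0.163, -0.0, -0.0]
wrist_force: [-0.2, -0.5, -1.3]
finger_gap: 0.003
grip_force: 0.0
[622.03341566 118.70967843   9.59361184] [-0.15978518 -0.53229945 -1.28205227] 0.002618694924312147
(array([614.5060652 , 120.10822575]), array([ 0.3,  5. , -0.3, -3.9]))
```

View pics/g8.png

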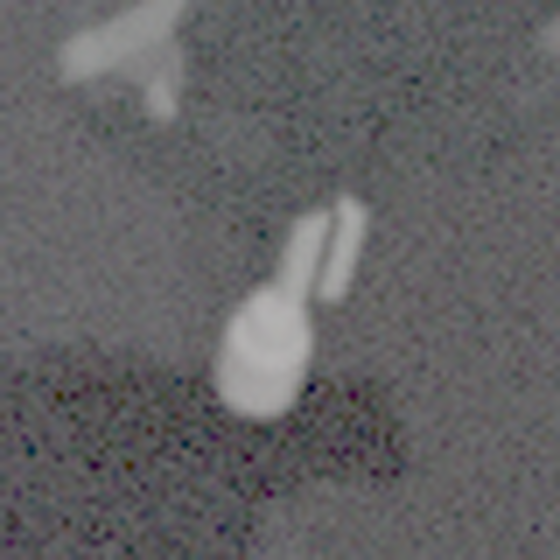

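```bash
python3 - <<'E'
from h import *
c0=proj("scene",[622,119,40])[0].astype(int)
T=np.array([622,118.7,0]); cl=np.array([-.322,.947,0]); la=np.array([.947,.322,0])
for nm,(x,y) in (("R bot inner",(320,298)),("R bot outer",(345,298)),("R top inner",(338,203)),("L top inner",(322,213)),("L bot inner",(300,298))):
    px=c0+(np.array([x,y])-280)/7
    for l in (11,5,0):
        r=least_squares(lambda v:proj("scene",T+cl*v[0]+la*l+[0,0,v[1]])[0]-px,[0,40]).x
        print(nm,l,"r %.1f  z %.1f"%(r[0],r[1]))
E
```

```text
R bot inner 11 r 4.5  z 50.8
R bot inner 5 r 7.8  z 40.2
R bot inner 0 r 10.6  z 31.3
R bot outer 11 r 10.3  z 49.4
R bot outer 5 r 13.8  z 38.7
R bot outer 0 r 16.7  z 29.9
R top inner 11 r 2.1  z 89.6
R top inner 5 r 5.5  z 79.5
R top inner 0 r 8.2  z 71.1
L top inner 11 r -0.8  z 86.4
L top inner 5 r 2.5  z 76.3
L top inner 0 r 5.2  z 67.8
L bot inner 11 r -0.2  z 52.0
L bot inner 5 r 3.1  z 41.4
L bot inner 0 r 5.9  z 32.5
```

The fingers shut on air above the untouched weight (bars at crop 305–345, 200–298; weight at 265,350). So the bars are the pads, and their ends stand about 40 mm above the reported TCP. I reopen and lower about 25 mm, so the pads straddle the small knob with bench clearance.

```bash
python3 -m jog '[[[0,0,0,0,0,0,0.4],[0,0,0,0,0,0,0.4],[0,0,0,0,0,0,0.4],[0,0,0,0,0,0,0.4]]]'
python3 -m jog '[[[0,0,0,0,0,-0.1,0.4],[0,0,0,0,0,-0.2,0.4],[0,0,0,0,0,-0.3,0.4],[0,0,0,0,0,-0.4,0.4],[0,0,0,0,0,-0.4,0.4]]]'
python3 -m jog '[[[0,0,0,0,0,-0.1,0.4],[0,0,0,0,0,-0.2,0.4],[0,0,0,0,0,-0.3,0.4],[0,0,0,0,0,-0.4,0.4],[0,0,0,0,0,-0.4,0.4]]]'
python3 -m jog '[[[0,0,0,0,0,0,0.2],[0,0,0,0,0,0,0.1],[0,0,0,0,0,0,0],[0,0,0,0,0,0,0],[0,0,0,0,0,0,0]]]' 30
```

```text
clock: 20.55
tool_pos: [622.1, 118.7, 9.7]
tcp_rot: [0.987, 0.163, -0.0, -0.0]
wrist_force: [-0.4, 0.6, 0.3]
finger_gap: 0.395
grip_force: 0.0
clock: 21.05
tool_pos: [621.6, 118.6, -2.9]
tcp_rot: [0.987, 0.163, -0.001, 0.0]
wrist_force: [0.1, 0.6, -0.1]
finger_gap: 0.397
grip_force: 0.0
clock: 21.55
tool_pos: [621.7, 118.6, -14.9]
tcp_rot: [0.987, 0.163, -0.0, 0.0]
wrist_force: [0.7, -0.5, -0.3]
finger_gap: 0.402
grip_force: 0.0
clock: 22.05
tool_pos: [622.2, 118.8, -14.2]
tcp_rot: [0.987, 0.163, 0.0, -0.0]
wrist_force: [0.1, 1.0, 0.1]
finger_gap: 0.128
grip_force: 29.2
```

The knob is gripped (gap 0.128, 29 N). I lift and carry it to the pale small block.

```bash
python3 -m jog '[[[0,0,0,0,0,0.2,0],[0,0,0,0,0,0.6,0],[0,0,0,0,0,1.4,0],[0,0,0,0,0,2.4,0],[0,0,0,0,0,3.5,0]]]'
python3 -m jog '[[[0,0,0,-0.15,-0.4,0,0],[0,0,0,-0.44,-1.2,0,0],[0,0,0,-0.88,-2.4,0,0],[0,0,0,-1.32,-3.6,0,0],[0,0,0,-1.76,-4.8,0,0]]]'
python3 -m jog '[[[0,0,0,-0.44,-1.2,0,0],[0,0,0,-0.88,-2.4,0,0],[0,0,0,-1.32,-3.6,0,0],[0,0,0,-1.76,-4.8,0,0],[0,0,0,-2.1,-5.8,0,0]]]'
python3 -m jog '[[[0,0,0,-0.35,-0.9,0,0],[0,0,0,-0.65,-1.7,0,0],[0,0,0,-0.85,-2.3,0,0],[0,0,0,-0.95,-2.5,0,0],[0,0,0,-0.95,-2.5,0,0]]]'
python3 -m jog '[[[0,0,0,0,0,0,0],[0,0,0,0,0,0,0],[0,0,0,0,0,0,0]]]'
python3 -c "from cell import *; s=state(); print(s['clock'],s['tool_pos'],s['wrist_force'],s['finger_gap'],([478,-274.2,-8.2]-s['tool_pos'])/30)"
```

```text
clock: 22.55
tool_pos: [621.7, 118.6, 92.3]
tcp_rot: [0.987, 0.163, -0.0, 0.0]
wrist_force: [0.8, 1.0, -0.2]
finger_gap: 0.125
grip_force: 29.3
clock: 23.05
tool_pos: [568.4, -27.0, 91.0]
tcp_rot: [0.987, 0.163, 0.0, 0.0]
wrist_force: [0.5, -0.2, -0.2]
finger_gap: 0.122
grip_force: 29.3
clock: 23.55
tool_pos: [504.6, -202.0, 91.0]
tcp_rot: [0.987, 0.162, -0.0, 0.0]
wrist_force: [0.4, -0.5, -1.2]
finger_gap: 0.129
grip_force: 29.3
clock: 24.05
tool_pos: [477.0, -275.1, 90.8]
tcp_rot: [0.987, 0.162, -0.0, 0.0]
wrist_force: [0.5, 0.2, -0.7]
finger_gap: 0.131
grip_force: 29.3
clock: 24.35
tool_pos: [478.3, -273.1, 90.7]
tcp_rot: [0.986, 0.164, 0.0, -0.0]
wrist_force: [0.1, 0.3, -0.6]
finger_gap: 0.126
grip_force: 29.3
24.35 [ 478.28421939 -273.06288063   90.71959384] [ 0.13966975  0.29572704 -0.6321273 ] 0.12551480690843678 [-0.00947398 -0.03790398 -3.29731979]
```

```bash
python3 -m jog '[[[0,0,0,0,-0.03,-0.9,0],[0,0,0,0,-0.03,-1.8,0],[0,0,0,0,-0.03,-2.6,0],[0,0,0,0,-0.03,-2.95,0],[0,0,0,0,-0.03,-3.1,0]]]'
python3 -m jog '[[[0,0,0,0,0,-0.03,0],[0,0,0,0,0,-0.06,0],[0,0,0,0,0,-0.09,0],[0,0,0,0,0,-0.09,0],[0,0,0,0,0,-0.09,0]]]'
python3 -c "
from h import *
s=state(); print(s['tool_pos'],s['wrist_force']); a=grab_frame('scene')
print(find_w('small',(478,-274),{'scene':a},round(s['tool_pos'][2]+14.2)))"
```

```text
clock: 24.85
tool_pos: [477.4, -274.4, -3.2]
tcp_rot: [0.987, 0.164, -0.001, -0.001]
wrist_force: [-0.1, -0.3, -1.7]
finger_gap: 0.127
grip_force: 29.3
clock: 25.35
tool_pos: [478.0, -275.4, -4.6]
tcp_rot: [0.987, 0.163, 0.0, 0.0]
wrist_force: [-0.1, -0.5, -0.3]
finger_gap: 0.129
grip_force: 29.3
[ 478.01661882 -275.37749975   -4.5887398 ] [-0.05959653 -0.48483637 -0.2743702 ]
(array([ 496.4005073 , -281.25053416]), array([  5.3,  11.9, -21.7,  -3.7]))
```

```bash
python3 -m jog '[[[0,0,0,0,0,-0.03,0],[0,0,0,0,0,-0.06,0],[0,0,0,0,0,-0.06,0],[0,0,0,0,0,-0.06,0]]]'
python3 -m jog '[[[0,0,0,0,0,-0.02,0],[0,0,0,0,0,-0.04,0],[0,0,0,0,0,-0.04,0],[0,0,0,0,0,-0.04,0]]]'
```

```text
clock: 25.8
tool_pos: [477.7, -275.1, -6.9]
tcp_rot: [0.987, 0.163, -0.0, -0.0]
wrist_force: [0.2, -0.1, -0.4]
finger_gap: 0.124
grip_force: 29.3
clock: 26.2
tool_pos: [477.8, -275.2, -8.0]
tcp_rot: [0.987, 0.163, -0.0, -0.0]
wrist_force: [-0.3, -0.9, -1.0]
finger_gap: 0.129
grip_force: 29.3
```

```bash
python3 -m jog '[[[0,0,0,0,0,-0.02,0],[0,0,0,0,0,-0.02,0],[0,0,0,0,0,-0.02,0]]]'
python3 -m jog '[[[0,0,0,0,0,-0.02,0],[0,0,0,0,0,-0.02,0],[0,0,0,0,0,-0.02,0]]]'
```

```text
clock: 26.5
tool_pos: [478.0, -275.3, -8.3]
tcp_rot: [0.987, 0.163, 0.0, 0.0]
wrist_force: [-0.4, 0.2, 2.2]
finger_gap: 0.132
grip_force: 29.6
clock: 26.8
tool_pos: [478.4, -275.6, -8.5]
tcp_rot: [0.987, 0.163, 0.0, 0.0]
wrist_force: [-0.9, 0.8, 7.7]
finger_gap: 0.129
grip_force: 29.9
```

It is seated (force up at the predicted -8.3 mm). I ease off, open, rise, and withdraw for a final check.

```bash
python3 -m jog '[[[0,0,0,0,0,0.03,0],[0,0,0,0,0,0.03,0.15],[0,0,0,0,0,0.03,0.25],[0,0,0,0,0,0.03,0.35],[0,0,0,0,0,0.03,0.35]]]'
python3 -m jog '[[[0,0,0,0,0,0.3,0.35],[0,0,0,0,0,1,0.35],[0,0,0,0,0,2,0.35],[0,0,0,0,0,3.3,0.35],[0,0,0,0,0,4.5,0.35]]]'
python3 -m jog '[[[0,0,0,-2,-7,1,0.35],[0,0,0,-2,-7,1,0.35],[0,0,0,-2,-7,1,0.35],[0,0,0,-2,-7,1,0.35],[0,0,0,-2,-7,1,0.35]]]'
python3 -m jog '[[[0,0,0,0,0,0,0.35],[0,0,0,0,0,0,0.35],[0,0,0,0,0,0,0.35]]]'
python3 - <<'E'
from h import *
im={c:grab_frame(c) for c in K}
r=lambda c,X,w=36:cv2.resize(im[c][(q:=proj(c,X)[0].astype(int))[1]-w:q[1]+w,q[0]-w:q[0]+w],(260,260),interpolation=cv2.INTER_CUBIC)
P=[[599,281,20],[458,257,20],[478,-274,20]]
cv2.imwrite("pics/fin.png",np.vstack([np.hstack([r(c,X) for X in P]) for c in ("top","scene")]))
for n in ["sample_jar","amber_bottle","blue_cap","crucible"]:
    print(n,[(([round(float(v)) for v in d["location"]]),round(d["score"],2)) for d in recognise(n,"top")])
E
```

```text
clock: 27.3
tool_pos: [477.6, -275.0, -8.5]
tcp_rot: [0.987, 0.163, -0.0, -0.0]
wrist_force: [0.4, 0.8, -0.8]
finger_gap: 0.349
grip_force: 0.0
clock: 27.8
tool_pos: [477.7, -275.0, 128.8]
tcp_rot: [0.987, 0.163, 0.0, 0.0]
wrist_force: [0.0, -0.1, -0.7]
finger_gap: 0.344
grip_force: 0.0
clock: 28.3
tool_pos: [414.3, -491.4, 158.1]
tcp_rot: [0.987, 0.16, -0.001, 0.002]
wrist_force: [0.0, 0.3, -0.1]
finger_gap: 0.347
grip_force: 0.0
clock: 28.6
tool_pos: [418.9, -483.1, 156.7]
tcp_rot: [0.986, 0.164, 0.0, -0.001]
wrist_force: [1.1, 0.7, 0.0]
finger_gap: 0.35
grip_force: 0.0
sample_jar [([598, -3, 59], 0.87)]
amber_bottle [([452, 111, 49], 0.71)]
blue_cap [([594, 1, 58], 0.73), ([633, -150, 8], 0.62)]
crucible [([474, -120, 7], 0.85)]
```

View pics/fin.png

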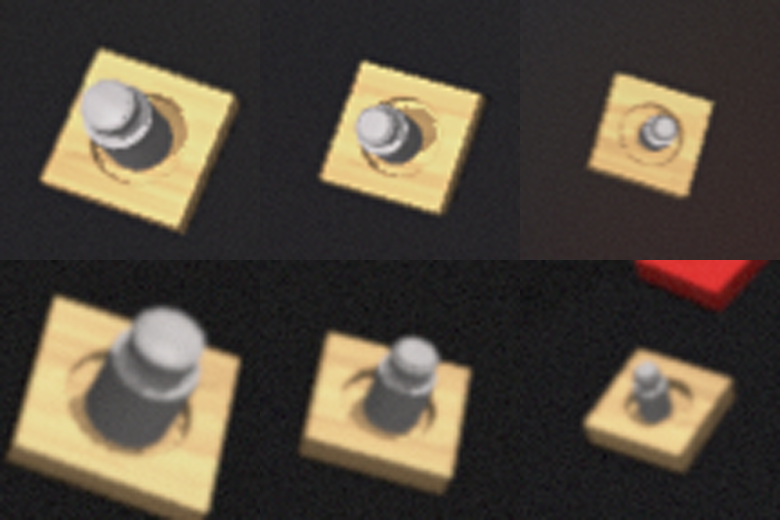

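All three weights stand upright in their wells (top row 120,120; 390,130; 657,133; scene row below). The bystanders are where they were, so I hand in.

```bash
python3 -c "from cell import *; print(job_done())"
```

```text
the job is handed in; nothing more can be done
None
```

The large, medium and small weights were set down in that order, each upright in its own pale block; the jar, bottle, cap and crucible were not moved, and the job was handed in at about 29 s of the 83 s allowed.

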